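Probe the bore of a die block set in a fence corner

ROBOT

A 7-joint arm with a two-finger parallel gripper is mounted at the origin on the work surface. World frame = base frame: x ahead of the robot, y to its left, z up, the work surface at z = 0. Lengths are in m, angles in degrees, forces in N, time in s.
With the tool pointing down it reaches from about 0.425 to 0.925 m from the base axis. Payload 6.8 kg.
Tool frame: the origin (TCP) lies at the centre of the arm's flange, where the gripper is bolted on; the fingertips stand 182 mm ahead of it and the grasp point (between the pads) lies 163 mm ahead of it; z points along the fingers, y is the direction in which the jaws open and shut (so a half turn about z gives the same grasp; the last joint's range is limited). The gripper opens to 88 mm and grips with 3 to 60 N. Pads are 20 mm wide; open, the fingers measure 115 mm over their backs; the gripper's body (75 mm by 178 mm) begins 61 mm behind the grasp point.
Start: joints at [64.968, 27.33, 1.283, 89.118, -0.659, 63.558, -4.761], TCP at [0.218, -0.639, 0.405] pointing down, gripper open.
Joint ranges: [-169.35, 169.35], [-19.33, 120.38], [-80.79, 83.38], [13.8, 139.57], [-78.32, 258.32], [9.67, 109.79], [-169.56, 169.56]. Speed limits (degrees/s): [136.94, 136.94, 180, 180, 180, 180, 180].

INTERFACE

Orientations are given as a 3x3 rotation matrix whose columns are the frame's x, y, z axes.
In Python, from workcell import bot gives the robot as it stands. The module is installed in compiled form; this text tells all that it offers.
- The arm moves only by the shell command python3 -m jog 'ROWS'. ROWS is JSON, a list of rows, each an object with "translation": the shift along the tool's x, y, z in mm, a list of three; "dr": the turn, a rotation vector about the tool's x, y, z in degrees, a list of three; "hand": the closure in counts, from 0 (fully open) to 255 (shut). A call has exactly 5 rows; each row is the pose to reach, as a shift and turn from the pose commanded when the call began, along the tool's axes at that moment; what a row does not reach only later rows make up. A row lasts 1/10 s, in which the tool goes at most 50 mm and 8.59 degrees, less where a joint would pass 70% of its speed; a pose out of reach is approached as far as the arm can. A call with a gripper value outside its range is refused whole. The fingers move at their own pace and stop on an object; the grip force is fixed at half the most. Time passes only in rows, so rows that repeat a pose let the fingers close, or fill a call up. It gives the time, the measured TCP pose, the force and the opening at its end, in the units of the state.
- bot.get_state(): the state, without advancing time (a new reading comes with each control period).
- bot.camera(name): name is "side" or "top" or "wrist"; returns the picture (400x640x3 uint8, blue, green, red); there is no depth.
- bot.camera_params(name): a dict with "fx", "fy", "cx", "cy" (pixels), "D" ([k1, k2, p1, p2, k3] as OpenCV has them; the pictures are not rectified), "camera_from_world" (4x4, takes a point from world to camera coordinates). Camera axes: x right, y up, looking along -z (the intrinsics and any distortion apply to the point x, -y, -z); pixel columns grow to the right and rows downward; lengths in m; the calibration is good to about 2 mm. A picture is of the moment at which its call begins: read the wrist's pose just before it. camera_params takes no time and is no camera call; for the wrist camera it gives the pose at the moment of the call.
- bot.sign_off(): hands the job in, once; it reports no verdict.
Trained networks look in the newest picture that a camera, given by its name, has taken for a name from the list of things; names that differ only in an ending like _2 or _b are one class to them, and where a whole thing is asked for, a point or a joint stands for the part that bears it (a point fixed in the world has none). Each returns a list of dicts, best first, with "conf" (0 to 1); they miss things now and then, are a little off and sometimes report something else, mostly with a low value. They report only what shows in the picture. A call takes as long as a camera call. They do not tell look-alikes from the thing itself.
- bot.find_in(camera, name): "rect" ([left, top, right, bottom] in pixels, round what is visible of it).
- bot.outline_of(camera, name): "region" (400x640 bool, what is visible of it) and "rect" ([left, top, right, bottom] in pixels, round what is visible of it).
- bot.landmark_of(camera, name): "position" ([row, column] in pixels: a listed point, or the origin of a listed thing).
The state is a dict: "t": time; "joint_positions": joint angles; "joint_velocities": joint speeds; "effort": joint torques, N m; "eef_pos": TCP position; "tcp_rot": TCP orientation; "ft_force": force on the tool from outside, world axes, zero at the start; "torque": the same for the moment, N m; "finger_gap": opening from 0.0 (shut) to 1.0 (fully open).
Only numpy, scipy, OpenCV 4.12 (cv2) and the standard library are available. Lean on these libraries where they do the work, as an engineer would, in place of code of your own. Each camera call takes 0.05 s, during which the arm holds its last target.

TASK

Slide the bored aluminium block square and flush into the fence corner of the blue fixture plate. Then take the yellow-handled probe from its wooden stand and lower its rod upright into the block's bore until the tip is about half-way down, centred, never letting the probe touch the block or the fixture. Finish while still holding the probe there, still and with nothing but the gripper carrying it; leave the other things on the bench where they are.

Things in the scene. Friction and masses are not known exactly. Their poses are not given: they have to be found in the camera images.
- fixture: Fixed blue steel plate 240 x 240, 10 thick, flat on the bench, yawed up to 0.3 rad, with a dark fence along its far and its left edge, 18 thick and standing 30 above the plate. Origin: centre of the plate's underside. x points at right angles into the far fence, y at right angles into the left fence, z up.
- corner (a point): The fixture's inner corner, where the two fence faces meet the plate's top: 100, 100, 10 from the fixture's origin, axes as the fixture's. The far fence's face is the plane x = 0, the left fence's face y = 0; the free plate reaches 220 along -x and -y.
- block: Loose aluminium block 84 (its x) x 72 (its y) x 44 high, 0.5 to 0.8 kg, flat on the fixture plate, with an upright round bore 32 in diameter right through its middle. Origin: centre of its underside, z up. It starts 20 to 55 short of each fence and up to 0.3 rad out of square; 3 to 6 N keep it sliding, more at a brisk first touch.
- bore_mouth (a point): Centre of the bore at the block's top face, axes as the block's. The block keeps its 84 side along the fixture's x: when home this point is at x -42, y -36, z +44 from the corner, in the corner's axes.
- probe_grip (a point): Handle centre of the probe, half-way up. Probe: steel rod 12 in diameter, 80 long, under a round yellow handle 24 in diameter, 60 long, with black end bands; about 0.12 kg. At first it hangs upright in the stand's hole, the handle's lower end on the stand's top, this point 130 above the bench. z up along the probe.
- probe_tip (a point): The rod's lower end, on its axis, 110 below the handle's centre.
- stand: Fixed wooden probe stand 75 x 75, 100 high, with a 16 hole upright through the middle of its top. Origin at the centre of its underside, z up. It may stand in any of three places on the right half of the bench; the red cup and the tin stand in the other two.
- punch_cup: Bystander, to be left alone: red steel cup 66 mm across, 75 mm high, with three punches standing in it (110 mm high in all). Origin at its underside.
- tin: Bystander, to be left alone: closed tin 68 mm across, 90 mm high, green label. Origin at its underside.
- hammer: Bystander, to be left alone: hammer lying on the bench. Origin at its underside.
- brush: Bystander, to be left alone: hand brush lying on the bench. Origin at its underside.
- offcut: Bystander, to be left alone: dark flat steel offcut 160 x 40 x 10. Origin at its underside.
- collar: Bystander, to be left alone: copper ring 72 mm across, 22 mm high. Origin at its underside.
Mind the look-alikes: they are no part of the job. Leave any pink or turquoise look-alike of the block alone. Of the things that look like the part that bears probe_grip, the larger one is meant.

How it is judged (in metres and radians):
On the way, in this order (a step that is already met when the one before it is completed fails the run):
1. the block is square and flush in the fence corner (x of bore_mouth in the frame of corner between -0.0445 and -0.039 m and y of bore_mouth in the frame of corner between -0.0385 and -0.033 m and angle between the x axis of bore_mouth and the x axis of corner, either way round below 0.03 rad and angle between bore_mouth's own z axis and vertical below 0.04 rad and z of bore_mouth in the frame of corner below 0.047 m), for 0.3 s.
2. the probe's tip is inside the bore, with the block still home (all of step 1 and horizontal distance between probe_tip and bore_mouth below 0.005 m and angle between probe_tip's own z axis and vertical below 0.1 rad and z of probe_tip in the frame of bore_mouth below -0.005 m), for 0.2 s.
At the end, for the whole second after the job is handed in: The block is against both fences within 2.5 mm and square within 0.03 rad, flat on the plate; the probe's tip is 12 to 32 mm below the bore's mouth, within 5 mm of the bore's axis, the probe within 0.1 rad of upright, still, held by the fingers and touching neither block, fixture nor stand (all of step 1 and horizontal distance between probe_tip and bore_mouth below 0.005 m and angle between probe_tip's own z axis and vertical below 0.1 rad and z of probe_tip in the frame of bore_mouth between -0.032 and -0.012 m and contact force between the fingers and probe above 1 N and linear speed of each of probe, block below 0.01 m/s and contact force between probe and block below 0.2 N and contact force between probe and fixture below 0.2 N and contact force between probe and stand below 0.2 N); the arm keeps its last pose, push and grip.
It fails at once if the probe touches the block (over 0.5 N) (contact force between probe and block above 0.5 N).
It fails at once if the probe touches the fixture (over 0.5 N) (contact force between probe and fixture above 0.5 N).
It fails at once if another thing on the bench is moved by more than 20 mm (distance of any of punch_cup, tin, hammer, brush, offcut, collar from where it was at the start of the episode above 0.02 m).
It also fails if it takes over 72 s, if anything falls off the work surface, if the arm or the gripper's body presses on something with over 40 N, if the wrist force passes 120 N, or if a joint passes its speed limit or range.

## Working session

There is one attempt and no reset: what is moved stays moved. The work goes in short steps, Python scripts to look and compute and a shell command to move; the robot and the scene stay as the last step left them, time stands still between calls to the robot, and variables do not carry over. Pictures are saved under pics/ and viewed, and the job is handed in when it is done.

```bash
mkdir -p pics; python3 - <<'E'
from workcell import bot
import cv2
s=bot.get_state()
print({k:s[k] for k in ('t','eef_pos','tcp_rot','ft_force','finger_gap','joint_positions')})
for n in ('top','side','wrist'):
    cv2.imwrite(f'pics/{n}0.png',bot.camera(n)); p=bot.camera_params(n); print(n,p)
E
```

```text
{'t': 0.0, 'eef_pos': array([ 0.21791576, -0.63857535,  0.40369813]), 'tcp_rot': array([[ 9.46410027e-01,  3.22966827e-01, -6.98801406e-04],
       [ 3.22967559e-01, -9.46408577e-01,  1.66184740e-03],
       [-1.24630061e-04, -1.79847923e-03, -9.99998375e-01]]), 'ft_force': array([-0.25210477,  0.82490942, -0.4204414 ]), 'finger_gap': 0.9967654228146378, 'joint_positions': array([64.96515764, 27.37572488,  1.27961159, 89.17614165, -0.65929485,
       63.55875975, -4.76137151])}
top {'fx': 486.01132929204147, 'fy': 486.01132929204147, 'cx': 316.8289305454886, 'cy': 197.39831704739694, 'D': array([-0.03270309,  0.        ,  0.        ,  0.        ,  0.        ]), 'camera_from_world': array([[-0.0154891 , -0.99979436,  0.01308917,  0.01802436],
       [ 0.98998675, -0.01349758,  0.14051352, -0.61205587],
       [-0.14030795,  0.01513453,  0.98999224, -1.34752106],
       [ 0.        ,  0.        ,  0.        ,  1.        ]])}
side {'fx': 475.5280323182174, 'fy': 475.5280323182174, 'cx': 319.9802884134848, 'cy': 196.60133567617413, 'D': array([-0.1145135,  0.       ,  0.       ,  0.       ,  0.       ]), 'camera_from_world': array([[ 0.96339285, -0.26799899, -0.00712464, -0.54624904],
       [ 0.20335842,  0.71319181,  0.67082247, -0.22047918],
       [-0.17469851, -0.64771443,  0.74158374, -1.10706459],
       [ 0.        ,  0.        ,  0.        ,  1.        ]])}
wrist {'fx': 291.7739195501438, 'fy': 291.7739195501438, 'cx': 314.45766808659755, 'cy': 199.03416073857775, 'D': array([-0.03921274,  0.        ,  0.        ,  0.        ,  0.        ]), 'camera_from_world': array([[ 0.32389533, -0.94609168, -0.001531  , -0.67372521],
       [ 0.91316615,  0.31304563, -0.26101726,  0.03245458],
       [ 0.24742554,  0.08314421,  0.96533292, -0.39022672],
       [ 0.        ,  0.        ,  0.        ,  1.        ]])}
```

View pics/top0.png

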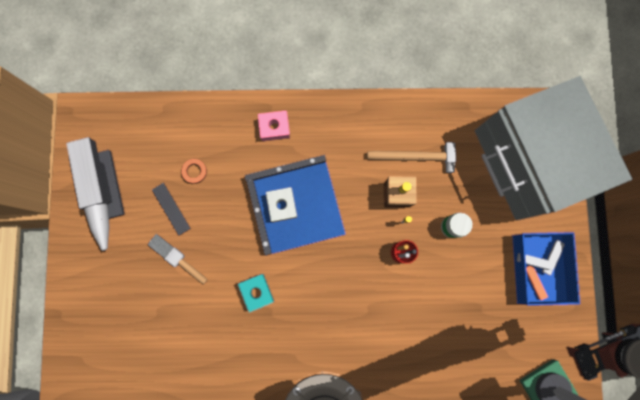

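View pics/side0.png

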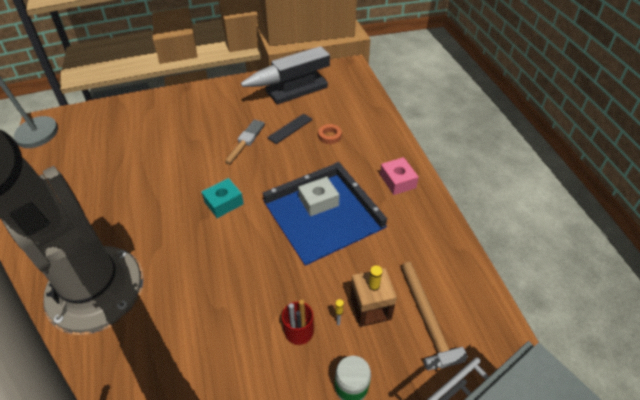

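View pics/wrist0.png

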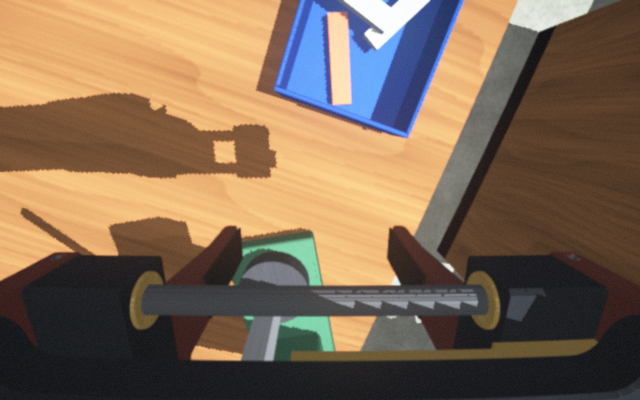

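```bash
cat > h.py <<'E'
import numpy as np, cv2
from workcell import bot
def P(n):
    p=bot.camera_params(n)
    return np.array([[p['fx'],0,p['cx']],[0,p['fy'],p['cy']],[0,0,1]]),np.array(p['D']),np.array(p['camera_from_world'])
F=np.diag([1,-1,-1.])
def proj(n,X,pp=None):
    K,D,T=pp or P(n); X=np.atleast_2d(X).astype(float)
    R=F@T[:3,:3]; t=F@T[:3,3]
    return cv2.projectPoints(X,cv2.Rodrigues(R)[0],t,K,D)[0].reshape(-1,2)
def back(n,uv,z,pp=None):
    K,D,T=pp or P(n); uv=np.atleast_2d(uv).astype(float)
    q=cv2.undistortPoints(uv.reshape(-1,1,2),K,D).reshape(-1,2)
    d=np.c_[q,np.ones(len(q))]@F@T[:3,:3]
    c=-T[:3,:3].T@T[:3,3]
    return c+d*((z-c[2])/d[:,2])[:,None]
def crop(img,x0,y0,x1,y1,s,name):
    cv2.imwrite(name,cv2.resize(img[y0:y1,x0:x1],None,fx=s,fy=s,interpolation=cv2.INTER_CUBIC))
E
python3 - <<'E'
from h import *
a=cv2.imread('pics/top0.png')
crop(a,235,145,355,265,5,'pics/c1.png'); crop(a,370,160,480,270,5,'pics/c2.png')
b=cv2.imread('pics/side0.png')
crop(b,255,155,395,265,5,'pics/c3.png'); crop(b,270,255,400,345,5,'pics/c4.png')
E
```

```text
(no output)
```

View pics/c1.png

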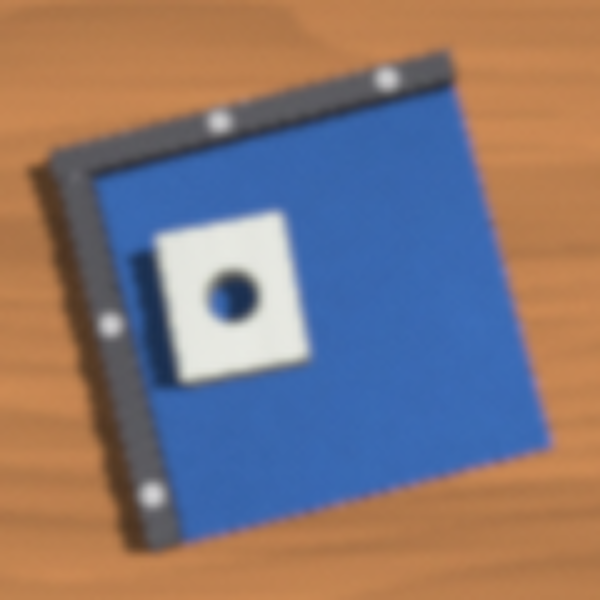

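View pics/c2.png

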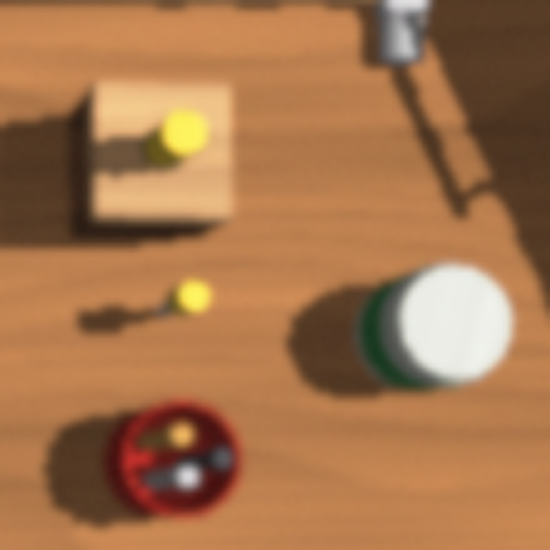

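View pics/c3.png

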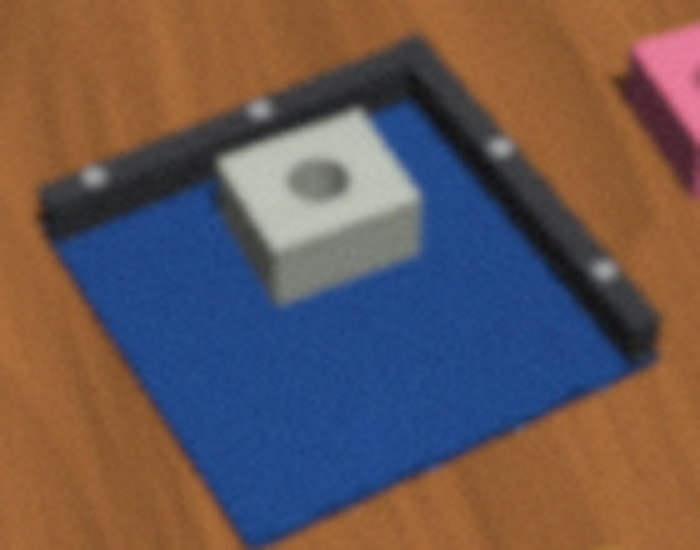

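View pics/c4.png

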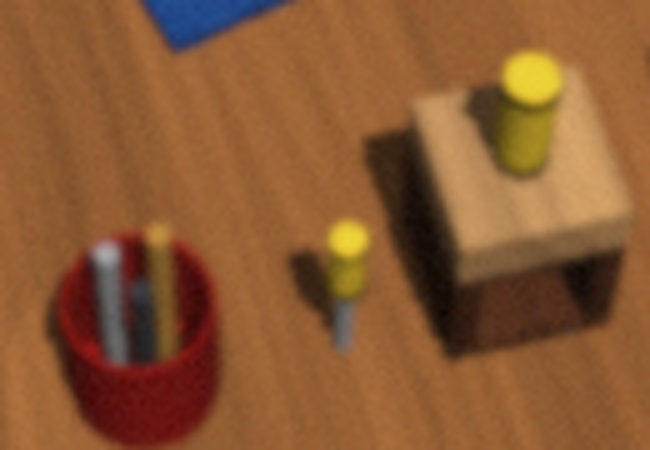

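```bash
cat > fit0.py <<'E'
from h import *
from scipy.optimize import least_squares
def px(L,o): return (np.array(L)+.5)/5-.5+np.array(o)
def W(p,L):
    c,s=np.cos(p[2]),np.sin(p[2]); L=np.array(L,float)/1000
    return np.c_[p[0]+c*L[:,0]-s*L[:,1],p[1]+s*L[:,0]+c*L[:,1],L[:,2]]
pt,ps=P('top'),P('side')
print('campos',-pt[2][:3,:3].T@pt[2][:3,3],-ps[2][:3,:3].T@ps[2][:3,3])
fixT=[(-120,-120,10),(118,118,40),(118,-120,40),(100,-120,40),(-120,118,40),(-120,100,40)]
uT=px([(551,443),(52,157),(448,50),(455,80),(130,550),(180,540)],(235,145))
fixS=[(-120,-120,10),(118,118,40)]; uS=px([(252,548),(418,37)],(255,155))
def f(p,A,a,B,b): return np.r_[(proj('top',W(p,A),pt)-a).ravel(),(proj('side',W(p,B),ps)-b).ravel()]
r=least_squares(f,[.65,.05,.2],args=(fixT,uT,fixS,uS),loss='soft_l1'); print('fix',r.x,r.fun.round(1)); fx=r.x
bl=[(42,36,54),(42,-36,54),(-42,-36,54),(-42,36,54),(0,0,54)]
bT=px([(154,236),(283,211),(311,357),(183,384),(234,296)],(235,145))
bS=px([(362,107),(422,197),(275,250),(217,158),(319,181)],(255,155))
r=least_squares(f,[.65,.05,.2],args=(bl,bT,bl,bS),loss='soft_l1'); print('block',r.x,r.fun.round(1)); b=r.x
c,s=np.cos(fx[2]),np.sin(fx[2]); R=np.array([[c,-s],[s,c]])
print('bore in corner',R.T@(b[:2]-fx[:2])*1000-100, b[2]-fx[2],'home bore',fx[:2]+R@[.058,.064])
tp=px([(185,132)],(370,160)); print('probe top', back('top',tp,.16,pt), 'side',back('side',px([(531,78)],(270,255)),.16,ps))
print('side grip bottom centre',back('side',px([(521,163)],(270,255)),.1,ps))
print('decoy',back('top',px([(194,296)],(370,160)),.07,pt),back('side',px([(347,240)],(270,255)),.07,ps),back('side',px([(342,348)],(270,255)),.0,ps))
print('stand top corners',back('top',px([(95,82),(232,87),(231,220),(90,218)],(370,160)),.1,pt))
print('cup',back('top',px([(175,460)],(370,160)),.075,pt),'tin',back('top',px([(455,323)],(370,160)),.09,pt))
for n,nm in (('top','probe_grip'),('side','probe_grip'),('top','bore_mouth'),('side','bore_mouth'),('top','corner'),('side','corner'),('top','stand')):
    bot.camera(n)
    for d in bot.landmark_of(n,nm)[:3]:
        z=dict(probe_grip=.13,bore_mouth=.054,corner=.01,stand=0)[nm]
        print(n,nm,d['conf'],d['position'],back(n,[d['position'][::-1]],z).round(4))
E
python3 fit0.py
```

```text
campos [0.41713847 0.03015348 1.41980158] [ 0.37768618 -0.70621195  0.96499167]
fix [0.59576668 0.07374643 0.24420827] [ 0.3  0.9 -0.6 -1.3 -0.1 -0.4  0.2 -0.6  3.9  0.4  0.   0.7 -0.5 -0.5
  0.3 -0.8]
block [0.59393749 0.11120129 0.18012678] [ 0.3 -0.  -0.6  0.2 -0.6 -0.2 -0.1 -0.7 -0.5 -0.1 -0.4  0.7 -0.   0.4
  0.   0.6  0.1  0.5 -0.  -0.3]
bore in corner [-92.71877484 -63.21418203] -0.0640814877663392 home bore [0.63657133 0.1498712 ]
probe top [[ 0.62280819 -0.22625954  0.16      ]] side [[ 0.62171088 -0.2258504   0.16      ]]
side grip bottom centre [[ 0.62140432 -0.22893699  0.1       ]]
decoy [[ 0.54446604 -0.2457862   0.07      ]] [[ 0.54605401 -0.22776574  0.07      ]] [[ 0.54121473 -0.24175015  0.        ]]
stand top corners [[ 0.6612951  -0.18960253  0.1       ]
 [ 0.65752495 -0.26570449  0.1       ]
 [ 0.58326086 -0.26184657  0.1       ]
 [ 0.58545317 -0.18408056  0.1       ]]
cup [[ 0.45324275 -0.23048062  0.075     ]] tin [[ 0.52545561 -0.38600022  0.09      ]]
top probe_grip 0.68 [192.8, 406.4] [[ 0.6092 -0.231   0.13  ]]
top probe_grip 0.49 [218.9, 402.8] [[ 0.5388 -0.2185  0.13  ]]
side probe_grip 0.7 [307.1, 373.5] [[ 0.5971 -0.2882  0.13  ]]
side probe_grip 0.56 [305.7, 340.5] [[ 0.5356 -0.2673  0.13  ]]
side probe_grip 0.51 [279.5, 372.4] [[ 0.6164 -0.2274  0.13  ]]
top bore_mouth 0.88 [293.2, 257.2] [[0.3458 0.1781 0.054 ]]
top bore_mouth 0.67 [123.8, 271.8] [[0.8281 0.1365 0.054 ]]
side bore_mouth 0.89 [193.2, 218.3] [[0.3394 0.1741 0.054 ]]
side bore_mouth 0.8 [186.7, 318.7] [[0.5985 0.1243 0.054 ]]
side bore_mouth 0.76 [168.9, 400.9] [[0.8323 0.1272 0.054 ]]
top corner 0.75 [180.9, 253.1] [[0.6685 0.1953 0.01  ]]
side corner 0.87 [172.8, 338.1] [[0.6765 0.2015 0.01  ]]
top stand 0.91 [194.4, 395.3] [[ 0.6242 -0.2241  0.    ]]
```

```bash
cat >> h.py <<'E'
from scipy.spatial.transform import Rotation as Ro
def Rt(yaw):
    c,s=np.cos(yaw),np.sin(yaw); return np.array([[c,s,0],[s,-c,0],[0,0,-1.]])
def go(p,yaw_deg,Rtarget=None):
    s=bot.get_state(); R=np.array(s['tcp_rot']); 
    Rg=Rt(np.radians(yaw_deg)) if Rtarget is None else Rtarget
    print('t',round(s['t'],2),'pos',s['eef_pos'].round(4),'yaw',np.degrees(np.arctan2(R[1,0],R[0,0])).round(2),'tilt',np.degrees(np.arccos(-R[2,2])).round(2),'F',s['ft_force'].round(1),'gap',round(s['finger_gap'],3))
    print('translation',((np.array(p)-s['eef_pos'])@R*1000).round(1),'dr',np.degrees(Ro.from_matrix(R.T@Rg).as_rotvec()).round(2))
E
python3 -c "
from h import *
go([.594,.111,.40],10.3)"
```

```text
t 0.85 pos [ 0.218  -0.6389  0.4047] yaw 18.84 tilt 0.0 F [ 0.2 -0.4 -0.1] gap 1.0
translation [ 598.  -588.3    4.6] dr [0.   0.   8.54]
```

```bash
python3 -m jog '[{"translation":[35,-35,0],"dr":[0,0,0],"hand":0},{"translation":[70,-69,0],"dr":[0,0,0],"hand":0},{"translation":[105,-103,0],"dr":[0,0,0],"hand":0},{"translation":[140,-138,0],"dr":[0,0,0],"hand":0},{"translation":[175,-172,0],"dr":[0,0,0],"hand":0}]'; python3 -c "
from h import *
go([.594,.111,.40],10.3)"
```

```text
t: 1.35
eef_pos: [0.3286, -0.4177, 0.4049]
tcp_rot: [[0.946, 0.323, 0.0], [0.323, -0.946, -0.0], [0.0, 0.001, -1.0]]
ft_force: [0.9, 0.2, 0.6]
finger_gap: 1.002
t 1.35 pos [ 0.3286 -0.4177  0.4049] yaw 18.83 tilt 0.04 F [0.9 0.2 0.6] gap 1.002
translation [ 421.8 -414.7    4.8] dr [ 0.03 -0.02  8.53]
```

```bash
python3 -m jog '[{"translation":[35,-35,0],"dr":[0,0,0],"hand":0},{"translation":[70,-69,0],"dr":[0,0,0],"hand":0},{"translation":[105,-103,0],"dr":[0,0,0],"hand":0},{"translation":[140,-138,0],"dr":[0,0,0],"hand":0},{"translation":[175,-172,0],"dr":[0,0,0],"hand":0}]';  python3 -m jog '[{"translation":[35,-35,0],"dr":[0,0,0],"hand":0},{"translation":[70,-69,0],"dr":[0,0,2],"hand":0},{"translation":[105,-103,0],"dr":[0,0,4],"hand":0},{"translation":[140,-138,0],"dr":[0,0,6],"hand":0},{"translation":[170,-165,0],"dr":[0,0,8.5],"hand":0}]'; python3 -c "
from h import *
go([.594,.111,.32],10.3)"
```

```text
t: 1.85
eef_pos: [0.4386, -0.1984, 0.4051]
tcp_rot: [[0.946, 0.323, 0.001], [0.323, -0.946, -0.001], [0.001, 0.001, -1.0]]
ft_force: [0.7, -0.3, 0.0]
finger_gap: 1.0
t: 2.35
eef_pos: [0.5464, 0.0137, 0.405]
tcp_rot: [[0.984, 0.18, 0.001], [0.18, -0.984, 0.001], [0.001, -0.0, -1.0]]
ft_force: [0.9, -1.1, 0.1]
finger_gap: 0.997
t 2.35 pos [0.5464 0.0137 0.405 ] yaw 10.35 tilt 0.06 F [ 0.9 -1.1  0.1] gap 0.997
translation [ 64.2 -87.1  85.1] dr [-0.02 -0.05  0.05]
```

```bash
python3 -m jog '[{"translation":[20,-28,8],"dr":[0,0,0],"hand":0},{"translation":[42,-56,16],"dr":[0,0,0],"hand":0},{"translation":[60,-82,25],"dr":[0,0,0],"hand":0},{"translation":[64,-87,35],"dr":[0,0,0],"hand":0},{"translation":[64,-87,35],"dr":[0,0,0],"hand":0}]'; python3 -c "
from h import *
go([.594,.111,.32],10.3)
cv2.imwrite('pics/w1.png',bot.camera('wrist')); np.save('w1.npy',P('wrist')[2])
a=bot.camera('top');crop(a,215,125,375,285,4,'pics/t1.png')"
```

```text
t: 2.85
eef_pos: [0.5928, 0.1087, 0.368]
tcp_rot: [[0.983, 0.181, -0.003], [0.181, -0.983, -0.0], [-0.003, -0.0, -1.0]]
ft_force: [0.1, -0.3, 0.1]
finger_gap: 1.0
t 2.85 pos [0.5928 0.1087 0.368 ] yaw 10.46 tilt 0.16 F [ 0.1 -0.3  0.1] gap 1.0
translation [ 1.8 -2.  48. ] dr [-0.02  0.16  0.16]
```

View pics/w1.png

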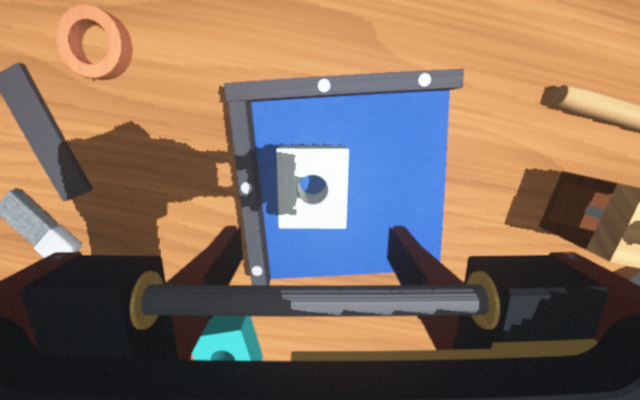

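```bash
python3 -c "
from h import *
a=cv2.imread('pics/w1.png'); crop(a,215,60,475,290,3,'pics/w1c.png')"
```

```text
(no output)
```

View pics/w1c.png

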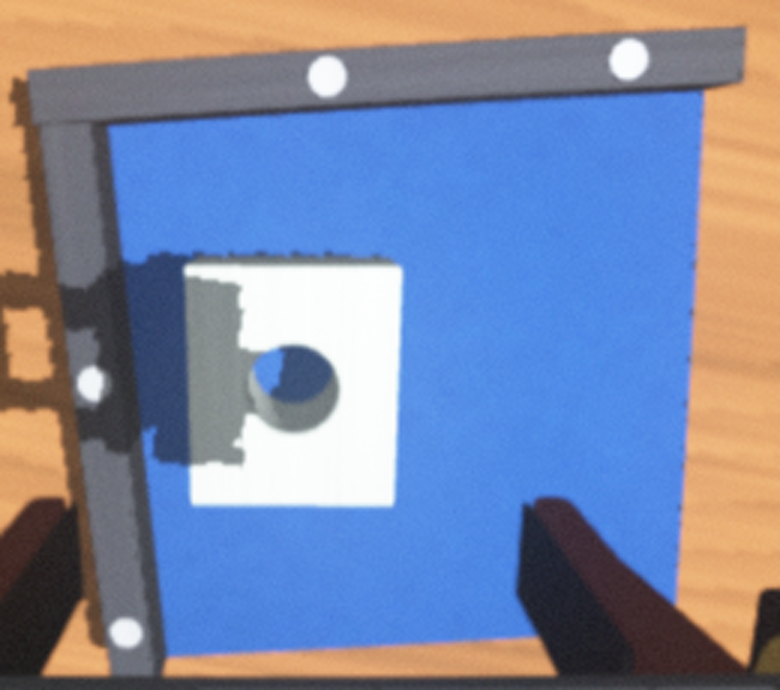

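```bash
cat > fit1.py <<'E'
from h import *
from fit0 import W
E
sed -n '1,8p' fit0.py > geo.py
cat > fit1.py <<'E'
from geo import *
K,D,_=P('wrist'); pw=(K,D,np.load('w1.npy'))
u=lambda L:(np.array(L)+.5)/3-.5+np.array([215,60])
A=[(118,118,40),(118,-120,40),(100,-120,40),(100,100,10),(-120,100,10),(100,-120,10),(100,100,40)]
a=u([(28,73),(745,28),(744,82),(107,126),(165,656),(704,90),(95,122)])
B=[(42,36,54),(42,-36,54),(-42,-36,54),(-42,36,54),(0,0,54)]
b=u([(184,265),(402,265),(396,506),(191,505),(294,388)])
g=lambda p,A,a:(proj('wrist',W(p,A),pw)-a).ravel()
r=least_squares(g,[.6,.07,.24],args=(A,a),loss='soft_l1');fx=r.x;print(r.x,r.fun.round(1))
r=least_squares(g,[.6,.1,.18],args=(B,b),loss='soft_l1');bb=r.x;print(r.x,r.fun.round(1))
c,s=np.cos(fx[2]),np.sin(fx[2]); R=np.array([[c,-s],[s,c]])
print('bore in corner',R.T@(bb[:2]-fx[:2])*1000-100, bb[2]-fx[2],'home bore',fx[:2]+R@[.058,.064])
E
python3 fit1.py
```

```text
campos [0.41713847 0.03015348 1.41980158] [ 0.37768618 -0.70621195  0.96499167]
[0.59579967 0.07240023 0.24152831] [ 0.7 -1.3  0.1 -0.6 -0.5  0.4  0.5  0.3  0.8  0.4 -0.3  0.5 -1.7 -0.1]
[0.59362263 0.10988619 0.1813124 ] [ 0.5  0.5 -0.3  0.5 -0.7 -1.1  0.8 -0.8 -0.2  0.3]
bore in corner [-93.14769844 -63.08139841] -0.060215916157437516 home bore [0.63680818 0.14841537]
```

```bash
python3 -c "
from h import *
go([.5938,.1105,.228],10.35)"; python3 -m jog '[{"translation":[1,-1,35],"dr":[0,0.1,0],"hand":0},{"translation":[1,-1,75],"dr":[0,0.1,0],"hand":0},{"translation":[1,-1,110],"dr":[0,0.1,0],"hand":0},{"translation":[1,-1,130],"dr":[0,0.1,0],"hand":0},{"translation":[1,-1,135],"dr":[0,0.1,0],"hand":0}]'; python3 -c "
from h import *
go([.5938,.1105,.227],10.35)"
```

```text
t 2.95 pos [0.5929 0.1065 0.3695] yaw 10.27 tilt 0.08 F [-1.  -0.8 -0.1] gap 1.005
translation [  1.7  -3.9 141.5] dr [ 0.06  0.06 -0.08]
t: 3.45
eef_pos: [0.593, 0.1068, 0.2329]
tcp_rot: [[0.984, 0.177, -0.002], [0.177, -0.984, -0.002], [-0.002, 0.001, -1.0]]
ft_force: [-0.2, 0.0, 0.0]
finger_gap: 0.997
t 3.45 pos [0.593  0.1068 0.2329] yaw 10.2 tilt 0.14 F [-0.2  0.   0. ] gap 0.997
translation [ 1.4 -3.6  5.9] dr [ 0.07  0.11 -0.15]
```

```bash
python3 -m jog '[{"translation":[1,-2,3],"dr":[0,0,0],"hand":0},{"translation":[1.5,-3.5,6],"dr":[0,0,0],"hand":0},{"translation":[1.5,-3.5,6],"dr":[0,0,0],"hand":100},{"translation":[1.5,-3.5,6],"dr":[0,0,0],"hand":255},{"translation":[1.5,-3.5,6],"dr":[0,0,0],"hand":255}]'; python3 -c "
from h import *
go([.6368,.149,.227],13.9)"
```

```text
t: 3.95
eef_pos: [0.5952, 0.1124, 0.2296]
tcp_rot: [[0.984, 0.179, 0.003], [0.179, -0.984, -0.0], [0.003, 0.001, -1.0]]
ft_force: [-0.3, -0.8, 3.6]
finger_gap: 0.815
t 3.95 pos [0.5952 0.1124 0.2296] yaw 10.32 tilt 0.19 F [-0.3 -0.8  3.6] gap 0.815
translation [ 47.5 -28.6   2.7] dr [ 0.04 -0.18 -3.58]
```

```bash
python3 -m jog '[{"translation":[8,-4,0],"dr":[0,0,-0.7],"hand":255},{"translation":[16,-8,0],"dr":[0,0,-1.4],"hand":255},{"translation":[24,-12,0],"dr":[0,0,-2.1],"hand":255},{"translation":[32,-16,0],"dr":[0,0,-2.9],"hand":255},{"translation":[40,-20,0],"dr":[0,0,-3.6],"hand":255}]'; python3 -c "
from h import *
go([.6368,.149,.228],13.9)
bot.camera('wrist')
cv2.imwrite('pics/w2.png',bot.camera('wrist')); np.save('w2.npy',P('wrist')[2])
go([.6368,.149,.228],13.9)"
```

```text
t: 4.45
eef_pos: [0.6293, 0.1367, 0.2296]
tcp_rot: [[0.971, 0.239, -0.004], [0.239, -0.971, -0.006], [-0.005, 0.005, -1.0]]
ft_force: [-9.9, -9.8, 16.1]
finger_gap: 0.818
t 4.45 pos [0.6293 0.1367 0.2296] yaw 13.85 tilt 0.43 F [-9.9 -9.8 16.1] gap 0.818
translation [ 10.2 -10.2   1.5] dr [ 0.29  0.31 -0.04]
t 4.55 pos [0.6306 0.1381 0.2296] yaw 13.9 tilt 0.18 F [-4.5 -5.   9.4] gap 0.815
translation [ 8.6 -9.   1.5] dr [0.17 0.04 0.  ]
```

View pics/w2.png

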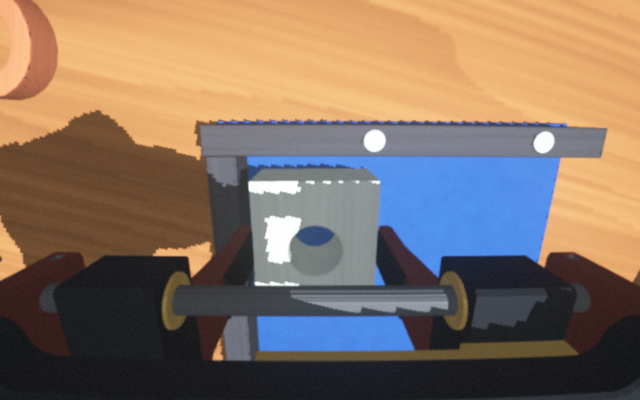

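```bash
python3 -m jog '[{"translation":[2,-2,-1.5],"dr":[0,0,0],"hand":255},{"translation":[4,-4,-1.5],"dr":[0,0,0],"hand":255},{"translation":[6,-6,-1.5],"dr":[0,0,0],"hand":255},{"translation":[6,-6,-1.5],"dr":[0,0,0],"hand":255},{"translation":[6,-6,-1.5],"dr":[0,0,0],"hand":255}]'; python3 -c "
from h import *
go([.6368,.149,.228],13.9)"
```

```text
t: 5.05
eef_pos: [0.6348, 0.1474, 0.2298]
tcp_rot: [[0.97, 0.242, 0.001], [0.242, -0.97, 0.001], [0.001, -0.001, -1.0]]
ft_force: [-0.4, -0.7, -6.8]
finger_gap: 0.814
t 5.05 pos [0.6348 0.1474 0.2298] yaw 13.98 tilt 0.09 F [-0.4 -0.7 -6.8] gap 0.814
translation [ 2.4 -1.1  1.8] dr [-0.03 -0.08  0.08]
```

```bash
python3 -m jog '[{"translation":[1,0,0.6],"dr":[0,0,0],"hand":255},{"translation":[2,0,0.6],"dr":[0,0,0],"hand":255},{"translation":[3,0,0.6],"dr":[0,0,0],"hand":255},{"translation":[3,0,0.6],"dr":[0,0,0],"hand":255},{"translation":[3,0,0.6],"dr":[0,0,0],"hand":255}]'; python3 -c "
from h import *
go([.6368,.149,.228],13.9)"; python3 -m jog '[{"translation":[0,-1,0],"dr":[0,0,0],"hand":255},{"translation":[0,-2,0],"dr":[0,0,0],"hand":255},{"translation":[0,-2,0],"dr":[0,0,0],"hand":255},{"translation":[0,-2,0],"dr":[0,0,0],"hand":255},{"translation":[0,-2,0],"dr":[0,0,0],"hand":255}]'; python3 -c "
from h import *
go([.6368,.149,.228],13.9)"
```

```text
t: 5.55
eef_pos: [0.6379, 0.1477, 0.2297]
tcp_rot: [[0.971, 0.241, 0.002], [0.241, -0.971, 0.001], [0.002, -0.0, -1.0]]
ft_force: [-2.8, 0.5, -1.9]
finger_gap: 0.815
t 5.55 pos [0.6379 0.1477 0.2297] yaw 13.94 tilt 0.11 F [-2.8  0.5 -1.9] gap 0.815
translation [-0.7 -1.5  1.7] dr [-0.01 -0.11  0.04]
t: 6.05
eef_pos: [0.6377, 0.1494, 0.2297]
tcp_rot: [[0.971, 0.241, 0.003], [0.241, -0.971, 0.0], [0.003, 0.0, -1.0]]
ft_force: [0.7, -0.9, -3.8]
finger_gap: 0.815
t 6.05 pos [0.6377 0.1494 0.2297] yaw 13.93 tilt 0.15 F [ 0.7 -0.9 -3.8] gap 0.815
translation [-0.9  0.1  1.7] dr [ 0.02 -0.15  0.03]
```

```bash
python3 -m jog '[{"translation":[1,-0.5,0.3],"dr":[0,0,0],"hand":255},{"translation":[2,-1,0.3],"dr":[0,0,0],"hand":255},{"translation":[2,-1.5,0.3],"dr":[0,0,0],"hand":255},{"translation":[2,-1.5,0.3],"dr":[0,0,0],"hand":255},{"translation":[2,-1.5,0.3],"dr":[0,0,0],"hand":255}]'; python3 -c "
from h import *
go([.6368,.149,.228],13.9)
cv2.imwrite('pics/w3.png',bot.camera('wrist'))
go([.6368,.149,.228],13.9)
a=bot.camera('side'); crop(a,255,155,395,265,5,'pics/s3.png')"
```

```text
t: 6.55
eef_pos: [0.6384, 0.1501, 0.2296]
tcp_rot: [[0.971, 0.24, -0.001], [0.24, -0.971, -0.003], [-0.001, 0.002, -1.0]]
ft_force: [-5.8, -6.2, 3.1]
finger_gap: 0.817
t 6.55 pos [0.6384 0.1501 0.2296] yaw 13.87 tilt 0.15 F [-5.8 -6.2  3.1] gap 0.817
translation [-1.8  0.7  1.6] dr [ 0.13  0.08 -0.03]
t 6.6 pos [0.6384 0.1501 0.2296] yaw 13.87 tilt 0.15 F [-4.5 -5.9  3.5] gap 0.815
translation [-1.8  0.7  1.6] dr [ 0.13  0.08 -0.03]
```

View pics/w3.png

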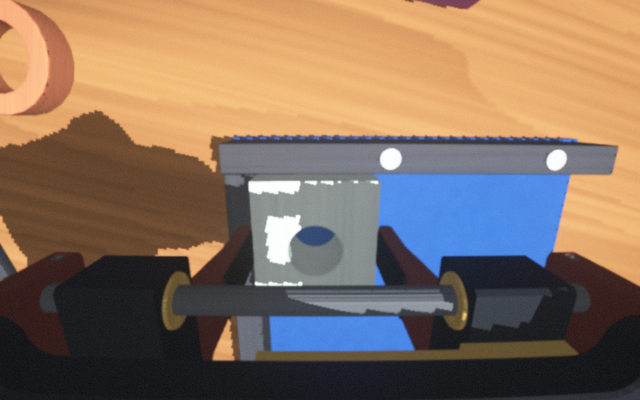

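View pics/s3.png

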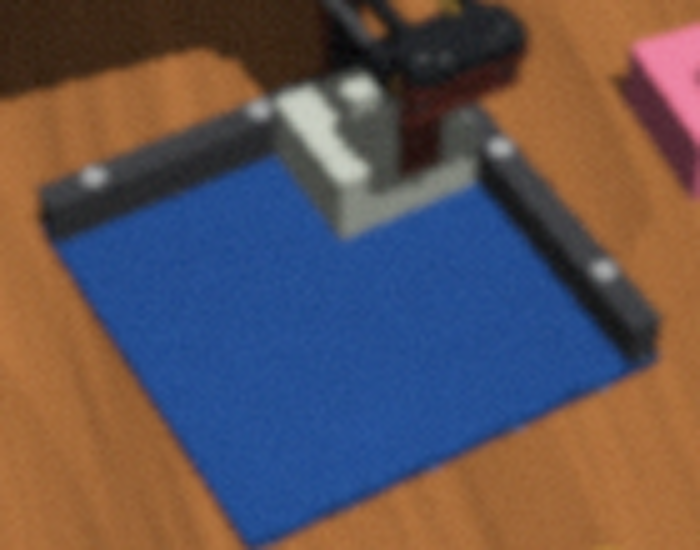

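```bash
python3 -m jog '[{"translation":[1,0,0],"dr":[0,0,0],"hand":255},{"translation":[2,0,0],"dr":[0,0,0],"hand":255},{"translation":[2,-1,0],"dr":[0,0,0],"hand":255},{"translation":[2,-2,0],"dr":[0,0,0],"hand":255},{"translation":[2,-2,0],"dr":[0,0,0],"hand":255}]'; python3 -c "
from h import *
go([.6368,.149,.228],13.9)"
```

```text
t: 7.15
eef_pos: [0.6391, 0.1508, 0.2296]
tcp_rot: [[0.971, 0.239, -0.004], [0.239, -0.971, -0.006], [-0.005, 0.005, -1.0]]
ft_force: [-10.4, -10.5, 9.8]
finger_gap: 0.817
t 7.15 pos [0.6391 0.1508 0.2296] yaw 13.81 tilt 0.41 F [-10.4 -10.5   9.8] gap 0.817
translation [-2.6  1.2  1.6] dr [ 0.28  0.3  -0.09]
```

```bash
python3 -m jog '[{"translation":[1,-1,0],"dr":[0,0,0],"hand":255},{"translation":[2,-2,0],"dr":[0,0,0],"hand":255},{"translation":[3,-3,0],"dr":[0,0,0],"hand":255},{"translation":[3,-3,0],"dr":[0,0,0],"hand":255},{"translation":[3,-3,0],"dr":[0,0,0],"hand":255}]'; python3 -c "
from h import *
go([.6368,.149,.228],13.9)
cv2.imwrite('pics/w4.png',bot.camera('wrist'))
go([.6368,.149,.228],13.9)"
```

```text
t: 7.65
eef_pos: [0.6404, 0.1518, 0.2295]
tcp_rot: [[0.972, 0.237, -0.008], [0.237, -0.971, -0.011], [-0.01, 0.009, -1.0]]
ft_force: [-15.8, -18.3, 17.2]
finger_gap: 0.813
t 7.65 pos [0.6404 0.1518 0.2295] yaw 13.7 tilt 0.78 F [-15.8 -18.3  17.2] gap 0.813
translation [-4.2  1.8  1.6] dr [ 0.5  0.6 -0.2]
t 7.7 pos [0.6404 0.1518 0.2295] yaw 13.7 tilt 0.77 F [-16.2 -17.1  16.9] gap 0.816
translation [-4.2  1.8  1.6] dr [ 0.5   0.59 -0.2 ]
```

View pics/w4.png

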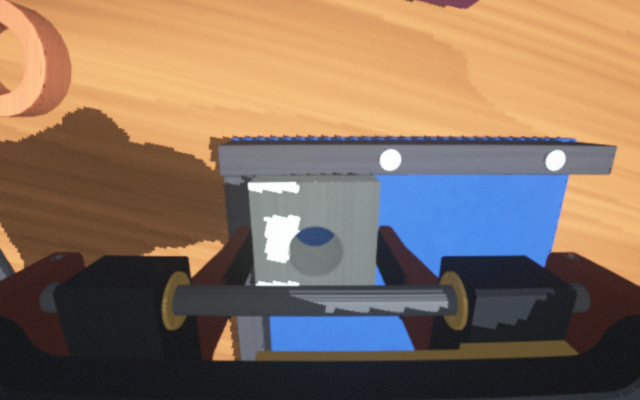

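```bash
python3 -m jog '[{"translation":[-2,2,0],"dr":[0,0,0],"hand":255},{"translation":[-4,4,0],"dr":[0,0,0],"hand":255},{"translation":[-4.5,4.5,0],"dr":[0,0,0],"hand":255},{"translation":[-4.5,4.5,0],"dr":[0,0,0],"hand":120},{"translation":[-4.5,4.5,0],"dr":[0,0,0],"hand":0}]'; python3 -c "
from h import *
go([.6368,.149,.228],13.9)"; python3 -m jog '[{"translation":[0,0,0],"dr":[0,0,0],"hand":0},{"translation":[0,0,0],"dr":[0,0,0],"hand":0},{"translation":[0,0,-20],"dr":[0,0,0],"hand":0},{"translation":[0,0,-60],"dr":[0,0,0],"hand":0},{"translation":[-15,0,-110],"dr":[0,0,0],"hand":0}]';  python3 -m jog '[{"translation":[-15,-5,-20],"dr":[0,0,0],"hand":0},{"translation":[-30,-5,-30],"dr":[0,0,0],"hand":0},{"translation":[-30,-5,-30],"dr":[0,0,0],"hand":0},{"translation":[-30,-5,-30],"dr":[0,0,0],"hand":0},{"translation":[-30,-5,-30],"dr":[0,0,0],"hand":0}]'; python3 -c "
from h import *
go([.6368,.149,.228],13.9)
a=bot.camera('wrist');cv2.imwrite('pics/w5.png',a); np.save('w5.npy',P('wrist')[2])
a=bot.camera('top');cv2.imwrite('pics/t5f.png',a);crop(a,235,145,355,265,5,'pics/t5.png')
a=bot.camera('side');cv2.imwrite('pics/s5f.png',a);crop(a,255,155,395,265,5,'pics/s5.png')
go([.6368,.149,.228],13.9)"
```

```text
t: 8.2
eef_pos: [0.6396, 0.1518, 0.2299]
tcp_rot: [[0.971, 0.24, 0.003], [0.24, -0.971, 0.001], [0.003, 0.0, -1.0]]
ft_force: [0.5, 0.2, -0.2]
finger_gap: 0.871
t 8.2 pos [0.6396 0.1518 0.2299] yaw 13.89 tilt 0.15 F [ 0.5  0.2 -0.2] gap 0.871
translation [-3.4  2.1  1.9] dr [ 0.   -0.15 -0.01]
t: 8.7
eef_pos: [0.6255, 0.1493, 0.3372]
tcp_rot: [[0.97, 0.242, 0.0], [0.242, -0.97, 0.001], [0.0, -0.001, -1.0]]
ft_force: [0.7, 0.7, 1.3]
finger_gap: 0.999
t: 9.2
eef_pos: [0.5952, 0.1463, 0.3663]
tcp_rot: [[0.971, 0.241, 0.001], [0.241, -0.971, 0.0], [0.001, -0.0, -1.0]]
ft_force: [-0.0, -0.6, -0.2]
finger_gap: 1.002
t 9.2 pos [0.5952 0.1463 0.3663] yaw 13.94 tilt 0.06 F [-0.  -0.6 -0.2] gap 1.002
translation [ 40.9   7.4 138.4] dr [-0.01 -0.06  0.04]
t 9.35 pos [0.5951 0.1462 0.3662] yaw 13.93 tilt 0.03 F [-0.4  0.3  0.4] gap 1.001
translation [ 41.1   7.4 138.2] dr [-0.01 -0.03  0.03]
```

View pics/w5.png

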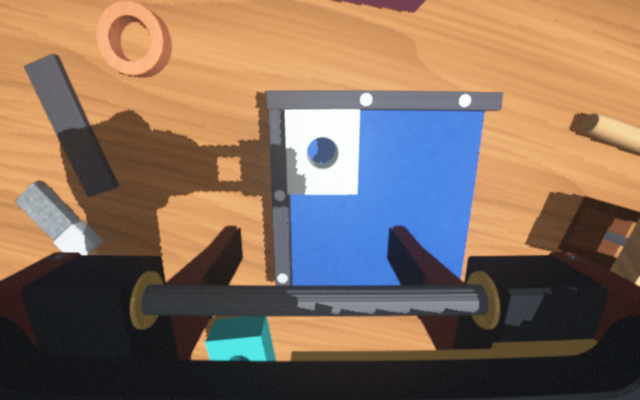

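View pics/t5.png

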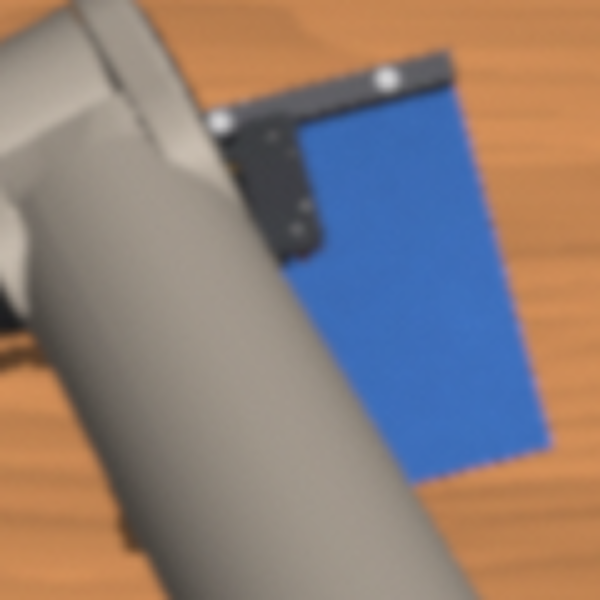

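View pics/s5.png

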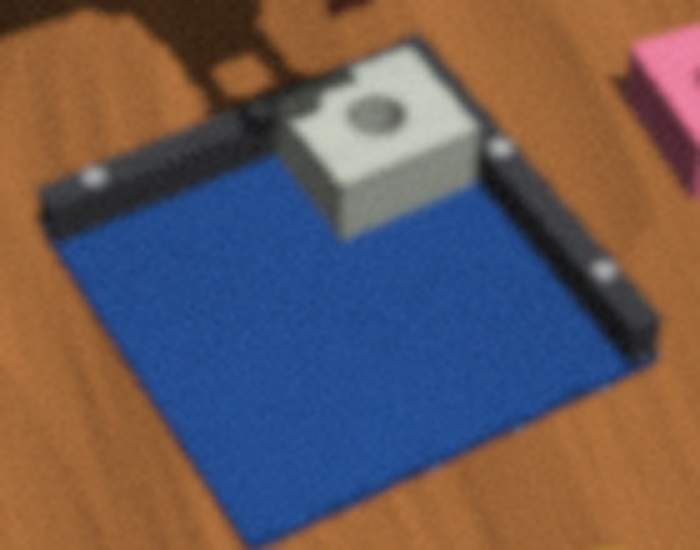

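```bash
python3 -c "
from h import *
a=cv2.imread('pics/w5.png'); crop(a,255,80,385,210,6,'pics/w5c.png')"
```

```text
(no output)
```

View pics/w5c.png

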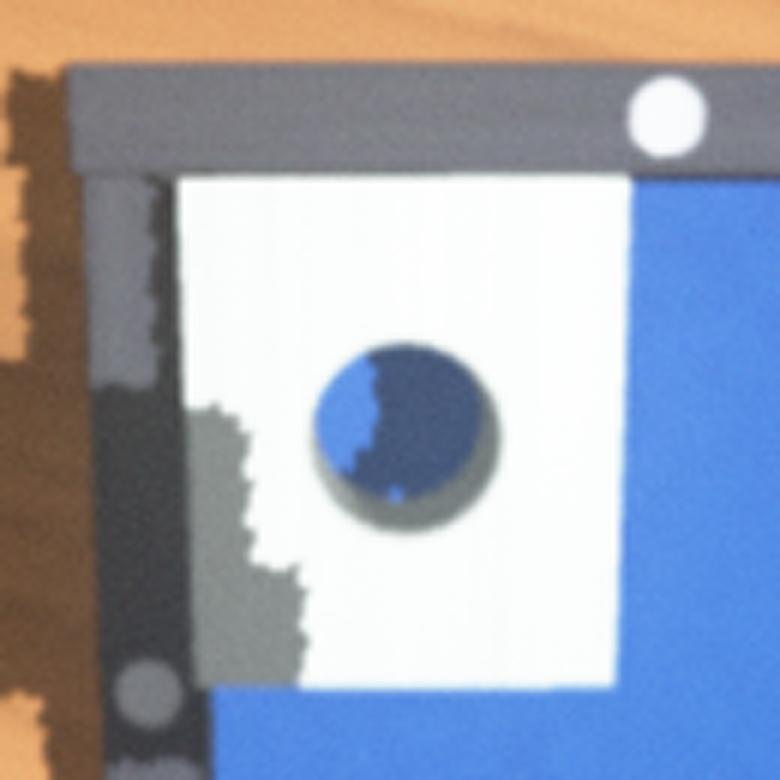

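```bash
cat > fit5.py <<'E'
from geo import *
K,D,_=P('wrist'); pw=(K,D,np.load('w5.npy'))
u=lambda L:(np.array(L)+.5)/6-.5+np.array([255,80])
A=[(118,118,40),(118,-120,40),(100,-120,40)]
a=np.r_[u([(66,66)]),[(502,92.5),(502,109.5)]]
B=[(42,36,54),(42,-36,54),(-42,-36,54),(-42,36,54),(0,0,54)]
b=u([(177,177),(632,176),(616,688),(194,688),(406,437)])
g=lambda p,A,a:(proj('wrist',W(p,A),pw)-a).ravel()
r=least_squares(g,[.6,.07,.24],args=(A,a));fx=r.x;print(r.x,r.fun.round(1))
r=least_squares(g,[.6,.1,.18],args=(B,b));bb=r.x;print(r.x,r.fun.round(1))
c,s=np.cos(fx[2]),np.sin(fx[2]); R=np.array([[c,-s],[s,c]])
print('bore in corner',R.T@(bb[:2]-fx[:2])*1000-100, bb[2]-fx[2],'home bore',fx[:2]+R@[.058,.064])
print('bore only',back('wrist',b[4:],.054,pw))
# left fence outer-top edge vs block left edge in fixture-y
h=lambda q,z: back('wrist',q,z,pw)
th=bb[2]; n=np.array([-np.sin(th),np.cos(th)]); e=np.array([np.cos(th),np.sin(th)])
print('left fence outer y', h(u([(82,180),(104,740)]),.04)[:,:2]@n,'block left',h(u([(177,177),(194,688)]),.054)[:,:2]@n,'(outer-18 should = block left)')
print('far fence outer x', h(np.r_[u([(66,66),(600,64)]),[(502,92.5)]],.04)[:,:2]@e,'block far',h(u([(177,177),(632,176)]),.054)[:,:2]@e)
ps=P('side'); bS=(np.array([[376,116],[412,45],[480,126],[344,183]])+.5)/5-.5+np.array([255,155])
print('side bore',back('side',bS,.054,ps)[0])
E
python3 fit5.py
```

```text
campos [0.41713847 0.03015348 1.41980158] [ 0.37768618 -0.70621195  0.96499167]
[0.59518675 0.07405597 0.24722818] [ 0.9  0.1  0.8 -0.8 -1.7  0.6]
[0.63564841 0.14905615 0.24917221] [ 0.6  0.2 -0.4  0.  -0.4 -0.6  0.3 -0.3 -0.2  0.5]
bore in corner [-42.41475498 -37.18192044] 0.0019440317147750574 home bore [0.63576131 0.15030363]
bore only [[0.63616516 0.14902342 0.054     ]]
left fence outer y [0.04171954 0.04205589] block left [0.02431472 0.0239828 ] (outer-18 should = block left)
far fence outer x [0.71338321 0.71322157 0.71202073] block far [0.69497741 0.69481526]
side bore [0.635799   0.14769186 0.054     ]
```

```bash
python3 -c "
from h import *
go([.622,-.2265,.385],13.9)"
```

```text
t 9.35 pos [0.5951 0.1462 0.3662] yaw 13.93 tilt 0.03 F [-0.4  0.3  0.4] gap 1.001
translation [-63.7 368.2 -18.9] dr [-0.01 -0.03  0.03]
```

```bash
python3 -m jog '[{"translation":[-8,45,-8],"dr":[0,0,0],"hand":0},{"translation":[-16,92,-16],"dr":[0,0,0],"hand":0},{"translation":[-24,140,-19],"dr":[0,0,0],"hand":0},{"translation":[-32,187,-19],"dr":[0,0,0],"hand":0},{"translation":[-41,235,-19],"dr":[0,0,0],"hand":0}]'; python3 -m jog '[{"translation":[-8,45,0],"dr":[0,0,0],"hand":0},{"translation":[-15,75,0],"dr":[0,0,0],"hand":0},{"translation":[-18,83,0],"dr":[0,0,0],"hand":0},{"translation":[-18,83,0],"dr":[0,0,0],"hand":0},{"translation":[-18,83,0],"dr":[0,0,0],"hand":0}]'; python3 -c "
from h import *
go([.622,-.2265,.385],13.9)
cv2.imwrite('pics/w6.png',bot.camera('wrist')); np.save('w6.npy',P('wrist')[2])"
```

```text
t: 9.85
eef_pos: [0.6118, -0.0936, 0.3858]
tcp_rot: [[0.97, 0.241, 0.002], [0.241, -0.97, 0.001], [0.002, -0.0, -1.0]]
ft_force: [-0.6, 0.5, -0.6]
finger_gap: 1.0
t: 10.35
eef_pos: [0.6144, -0.1746, 0.3858]
tcp_rot: [[0.97, 0.243, 0.001], [0.243, -0.97, 0.002], [0.002, -0.001, -1.0]]
ft_force: [-0.0, 0.3, 0.1]
finger_gap: 1.003
t 10.35 pos [ 0.6144 -0.1746  0.3858] yaw 14.07 tilt 0.13 F [-0.   0.3  0.1] gap 1.003
translation [-5.2 52.2  0.7] dr [-0.08 -0.11  0.17]
```

View pics/w6.png

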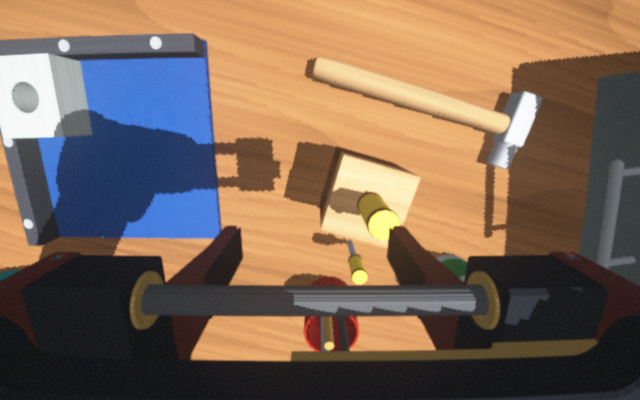

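```bash
python3 -c "
from h import *
a=cv2.imread('pics/w6.png'); crop(a,315,145,425,255,6,'pics/w6c.png')"
```

```text
(no output)
```

View pics/w6c.png

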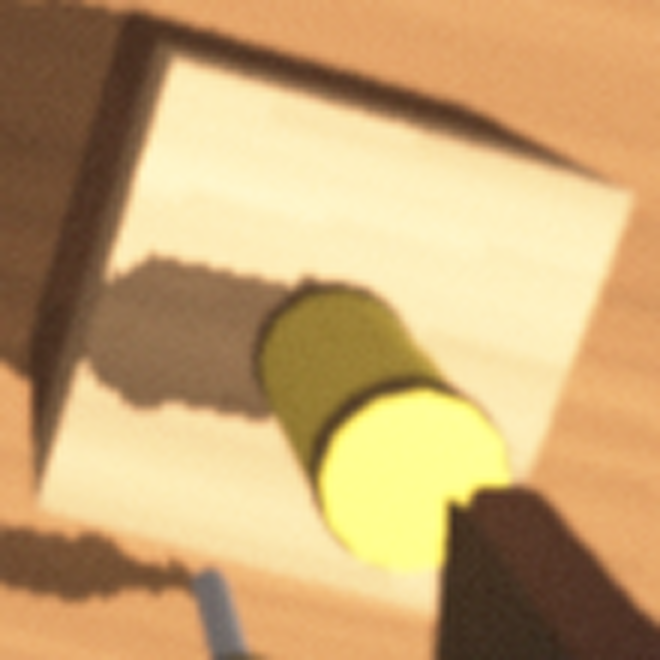

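```bash
python3 -c "
from h import *
K,D,_=P('wrist'); pw=(K,D,np.load('w6.npy'))
u=lambda L:(np.array(L)+.5)/6-.5+np.array([315,145])
print(back('wrist',u([(413,480)]),.16,pw),back('wrist',u([(335,358)]),.1,pw))
s=back('wrist',u([(172,55),(632,190),(40,505)]),.1,pw); print((s[1]+s[2])/2)
go([.6216,-.226,.385],13.9)"
```

```text
[[ 0.62315581 -0.22454107  0.16      ]] [[ 0.62217184 -0.22613465  0.1       ]]
[ 0.62307978 -0.2250231   0.1       ]
t 10.4 pos [ 0.6145 -0.1741  0.386 ] yaw 14.13 tilt 0.14 F [-0.2  0.6 -0.2] gap 0.999
translation [-5.8 52.1  0.9] dr [-0.07 -0.12  0.23]
```

```bash
python3 -m jog '[{"translation":[-2,20,0],"dr":[0,0,0],"hand":0},{"translation":[-4,40,0],"dr":[0,0,0],"hand":0},{"translation":[-4.7,52,0],"dr":[0,-0.1,0.2],"hand":0},{"translation":[-4.7,52,0],"dr":[0,-0.1,0.2],"hand":0},{"translation":[-4.7,52,0],"dr":[0,-0.1,0.2],"hand":0}]'; python3 -c "
from h import *
go([.6226,-.2255,.298],13.9)
cv2.imwrite('pics/w7.png',bot.camera('wrist')); np.save('w7.npy',P('wrist')[2])"
```

```text
t: 10.9
eef_pos: [0.6223, -0.2267, 0.386]
tcp_rot: [[0.971, 0.239, -0.0], [0.239, -0.971, 0.001], [0.0, -0.001, -1.0]]
ft_force: [-0.8, 0.4, -0.3]
finger_gap: 0.993
t 10.9 pos [ 0.6223 -0.2267  0.386 ] yaw 13.82 tilt 0.05 F [-0.8  0.4 -0.3] gap 0.993
translation [ 0.6 -1.  88. ] dr [-0.05 -0.01 -0.08]
```

View pics/w7.png

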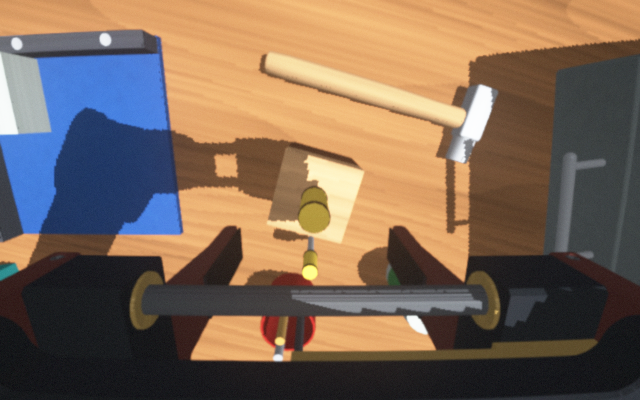

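```bash
python3 -m jog '[{"translation":[0.5,-1,20],"dr":[0,0,0],"hand":0},{"translation":[0.5,-1,45],"dr":[0,0,0],"hand":0},{"translation":[0.5,-1,70],"dr":[0,0,0],"hand":0},{"translation":[0.5,-1,85],"dr":[0,0,0],"hand":0},{"translation":[0.5,-1,88],"dr":[0,0,0],"hand":0}]'; python3 -c "
from h import *
go([.6226,-.2255,.298],13.9)
cv2.imwrite('pics/w8.png',bot.camera('wrist'))
cv2.imwrite('pics/s8.png',bot.camera('side'))"
```

```text
t: 11.45
eef_pos: [0.6218, -0.226, 0.2962]
tcp_rot: [[0.971, 0.239, -0.003], [0.239, -0.971, 0.001], [-0.003, -0.002, -1.0]]
ft_force: [0.7, 0.6, -0.2]
finger_gap: 1.0
t 11.45 pos [ 0.6218 -0.226   0.2962] yaw 13.82 tilt 0.19 F [ 0.7  0.6 -0.2] gap 1.0
translation [ 0.9 -0.3 -1.8] dr [-0.12  0.15 -0.08]
```

View pics/w8.png

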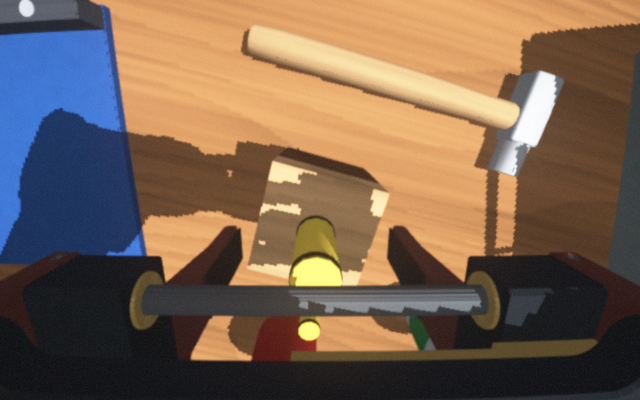

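View pics/s8.png

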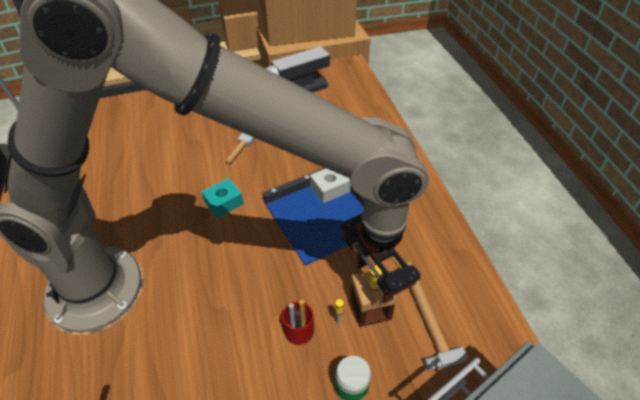

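```bash
python3 -m jog '[{"translation":[0.5,0,0],"dr":[0,0,0],"hand":0},{"translation":[0.5,0,0],"dr":[0,0,0],"hand":150},{"translation":[0.5,0,0],"dr":[0,0,0],"hand":255},{"translation":[0.5,0,0],"dr":[0,0,0],"hand":255},{"translation":[0.5,0,0],"dr":[0,0,0],"hand":255}]'; python3 -m jog '[{"translation":[0,0,0],"dr":[0,0,0],"hand":255},{"translation":[0,0,0],"dr":[0,0,0],"hand":255},{"translation":[0,0,0],"dr":[0,0,0],"hand":255},{"translation":[0,0,0],"dr":[0,0,0],"hand":255},{"translation":[0,0,0],"dr":[0,0,0],"hand":255}]'; python3 -c "
from h import *
go([.6226,-.2255,.298],13.9)"
```

```text
t: 12.05
eef_pos: [0.6228, -0.2271, 0.2984]
tcp_rot: [[0.971, 0.237, 0.0], [0.237, -0.971, -0.0], [0.0, 0.0, -1.0]]
ft_force: [0.1, 0.4, 0.2]
finger_gap: 0.677
t: 12.55
eef_pos: [0.6228, -0.2269, 0.2981]
tcp_rot: [[0.971, 0.238, -0.0], [0.238, -0.971, 0.0], [-0.0, -0.0, -1.0]]
ft_force: [0.1, 0.6, -0.2]
finger_gap: 0.271
t 12.55 pos [ 0.6228 -0.2269  0.2981] yaw 13.74 tilt 0.01 F [ 0.1  0.6 -0.2] gap 0.271
translation [ 0.2 -1.4  0.1] dr [-0.01  0.   -0.16]
```

```bash
python3 -m jog '[{"translation":[0,0,0],"dr":[0,0,0],"hand":255},{"translation":[0,0,0],"dr":[0,0,0],"hand":255},{"translation":[0,0,-4],"dr":[0,0,0],"hand":255},{"translation":[0,0,-12],"dr":[0,0,0],"hand":255},{"translation":[0,0,-24],"dr":[0,0,0],"hand":255}]'; python3 -m jog '[{"translation":[0,0,-15],"dr":[0,0,0],"hand":255},{"translation":[0,0,-32],"dr":[0,0,0],"hand":255},{"translation":[0,0,-50],"dr":[0,0,0],"hand":255},{"translation":[0,0,-65],"dr":[0,0,0],"hand":255},{"translation":[0,0,-76],"dr":[0,0,0],"hand":255}]'; python3 -m jog '[{"translation":[0,0,-8],"dr":[0,0,0],"hand":255},{"translation":[0,0,-12],"dr":[0,0,0],"hand":255},{"translation":[0,0,-12],"dr":[0,0,0],"hand":255},{"translation":[0,0,-12],"dr":[0,0,0],"hand":255},{"translation":[0,0,-12],"dr":[0,0,0],"hand":255}]'; python3 -c "
from h import *
go([.636,.149,.43],13.9)
a=bot.camera('side');cv2.imwrite('pics/s9.png',a)
crop(a,300,200,440,330,5,'pics/s9c.png')
cv2.imwrite('pics/w9.png',bot.camera('wrist'))"
```

```text
t: 13.05
eef_pos: [0.6226, -0.2271, 0.3224]
tcp_rot: [[0.971, 0.237, -0.001], [0.237, -0.971, 0.0], [-0.001, -0.0, -1.0]]
ft_force: [-0.1, -1.6, -1.3]
finger_gap: 0.265
t: 13.55
eef_pos: [0.623, -0.2271, 0.4004]
tcp_rot: [[0.971, 0.237, 0.002], [0.237, -0.971, -0.001], [0.002, 0.001, -1.0]]
ft_force: [-0.3, 0.6, -1.1]
finger_gap: 0.265
t: 14.05
eef_pos: [0.6226, -0.227, 0.4092]
tcp_rot: [[0.971, 0.238, -0.001], [0.238, -0.971, 0.0], [-0.001, -0.001, -1.0]]
ft_force: [-0.2, -0.3, -0.6]
finger_gap: 0.271
t 14.05 pos [ 0.6226 -0.227   0.4092] yaw 13.74 tilt 0.08 F [-0.2 -0.3 -0.6] gap 0.271
translation [ 102.3 -362.1  -20.7] dr [-0.04  0.07 -0.16]
```

View pics/s9c.png

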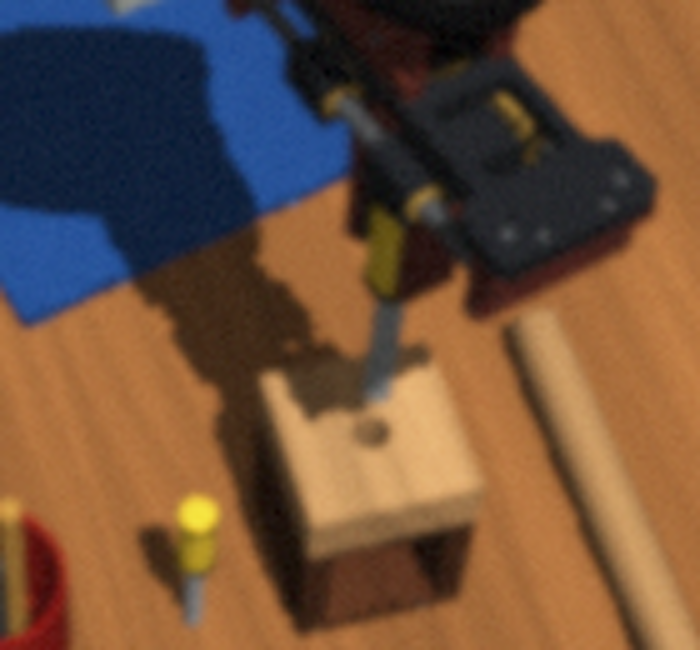

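View pics/w9.png

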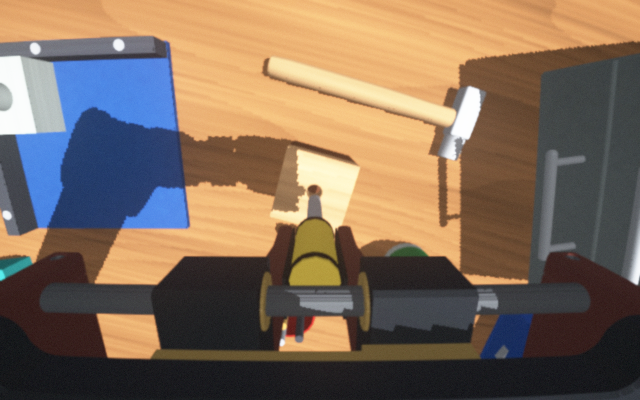

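```bash
python3 -c "
from h import *
s=bot.get_state(); p=s['eef_pos']; R=s['tcp_rot']
a=cv2.imread('pics/w9.png'); crop(a,265,165,365,265,6,'pics/w9c.png')
tip=p+R@[0,0,.278]; bot_=p+R@[0,0,.198]; g=p+R@[0,0,.168]
for n in('wrist','side'): print(n,proj(n,[tip,bot_,g]))
uv=(np.array([376,397])+.5)/5-.5+[300,200]; print(uv,back('side',uv,tip[2])-tip)
print(proj('wrist',[tip,bot_])*6-np.array([265,165])*6, (proj('side',[tip,bot_])-[300,200])*5)
"
```

```text
wrist [[314.98303791 200.49732857]
 [315.189382   233.01789992]
 [315.31705565 253.17974581]]
side [[375.14519546 278.24687305]
 [378.56691376 255.79841538]
 [379.9612457  246.58213922]]
[374.8 279. ] [[-0.00129666 -0.00151385  0.        ]]
[[299.89822747 212.9839714 ]
 [301.136292   408.10739951]] [[375.72597728 391.23436526]
 [392.83456882 278.9920769 ]]
```

View pics/w9c.png

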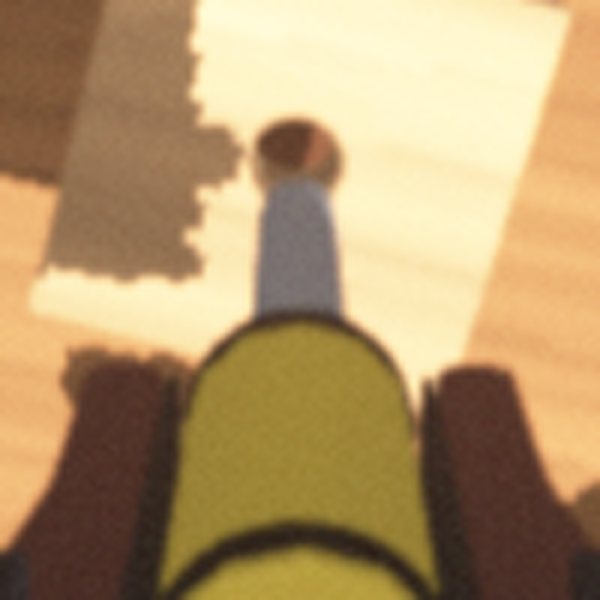

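```bash
python3 -m jog '[{"translation":[6,-20,0],"dr":[0,0,0],"hand":255},{"translation":[16,-56,0],"dr":[0,0,0],"hand":255},{"translation":[27,-96,0],"dr":[0,0,0],"hand":255},{"translation":[38,-136,0],"dr":[0,0,0],"hand":255},{"translation":[50,-176,0],"dr":[0,0,0],"hand":255}]'; python3 -m jog '[{"translation":[11,-40,0],"dr":[0,0,0],"hand":255},{"translation":[22,-80,0],"dr":[0,0,0],"hand":255},{"translation":[33,-118,0],"dr":[0,0,0],"hand":255},{"translation":[43,-150,0],"dr":[0,0,0],"hand":255},{"translation":[48,-170,0],"dr":[0,0,0],"hand":255}]'; python3 -c "
from h import *
go([.636,.149,.43],13.9)"
```

```text
t: 14.65
eef_pos: [0.6293, -0.0428, 0.4099]
tcp_rot: [[0.971, 0.237, -0.0], [0.237, -0.971, -0.0], [-0.0, 0.0, -1.0]]
ft_force: [1.1, 0.9, -0.8]
finger_gap: 0.266
t: 15.15
eef_pos: [0.6353, 0.136, 0.4099]
tcp_rot: [[0.971, 0.241, -0.0], [0.241, -0.971, 0.001], [0.0, -0.001, -1.0]]
ft_force: [-0.2, -0.1, -0.7]
finger_gap: 0.267
t 15.15 pos [0.6353 0.136  0.4099] yaw 13.95 tilt 0.09 F [-0.2 -0.1 -0.7] gap 0.267
translation [  3.8 -12.5 -20.1] dr [-0.09 -0.    0.05]
```

Move over the bore, tip at about 0.08 (TCP 0.360), then check.

```bash
python3 -m jog '[{"translation":[2,-6,0],"dr":[0,0,0],"hand":255},{"translation":[4,-12,5],"dr":[0,0,0],"hand":255},{"translation":[4,-12,20],"dr":[0,0,0],"hand":255},{"translation":[4,-12,35],"dr":[0,0,0],"hand":255},{"translation":[4,-12,42],"dr":[0,0,0],"hand":255}]'; python3 -m jog '[{"translation":[0,0,2],"dr":[0,0,0],"hand":255},{"translation":[0,0,2],"dr":[0,0,0],"hand":255},{"translation":[0,0,2],"dr":[0,0,0],"hand":255},{"translation":[0,0,2],"dr":[0,0,0],"hand":255},{"translation":[0,0,2],"dr":[0,0,0],"hand":255}]'; cat > chk.py <<'E'
from h import *
import sys
k=sys.argv[1]
go([.636,.149,.31],13.9)
w=bot.camera('wrist'); s=bot.get_state(); pw=P('wrist'); 
p=s['eef_pos']; R=np.array(s['tcp_rot'])
tip=p+R@[0,0,.278]; bo=p+R@[0,0,.198]
si=bot.camera('side')
X0,Y0=265,130; crop(w,X0,Y0,X0+110,Y0+100,6,f'pics/w{k}.png')
U0,V0=280,120; crop(si,U0,V0,U0+100,V0+100,6,f'pics/s{k}.png')
print('tip',tip,'wrist crop tip/handle bottom/bore(.636,.149,.054)',((proj('wrist',[tip,bo,[.636,.149,.054]],pw)-[X0,Y0]+.5)*6-.5).round(0).tolist(),'side',((proj('side',[tip,bo,[.636,.149,.054]])-[U0,V0]+.5)*6-.5).round(0).tolist())
E
python3 chk.py 10
```

```text
t: 15.65
eef_pos: [0.6364, 0.143, 0.365]
tcp_rot: [[0.972, 0.235, -0.004], [0.235, -0.972, -0.002], [-0.004, 0.001, -1.0]]
ft_force: [-0.4, -0.2, -0.9]
finger_gap: 0.271
t: 16.15
eef_pos: [0.637, 0.145, 0.3666]
tcp_rot: [[0.971, 0.237, 0.001], [0.237, -0.971, 0.0], [0.001, 0.0, -1.0]]
ft_force: [0.1, 0.2, -0.5]
finger_gap: 0.271
t 16.15 pos [0.637  0.145  0.3666] yaw 13.74 tilt 0.05 F [ 0.1  0.2 -0.5] gap 0.271
translation [-0.  -4.1 56.6] dr [ 0.01 -0.05 -0.16]
tip [0.63715611 0.14502192 0.08850993] wrist crop tip/handle bottom/bore(.636,.149,.054) [[302.0, 425.0], [304.0, 620.0], [278.0, 373.0]] side [[307.0, 298.0], [308.0, 161.0], [301.0, 347.0]]
```

View pics/w10.png

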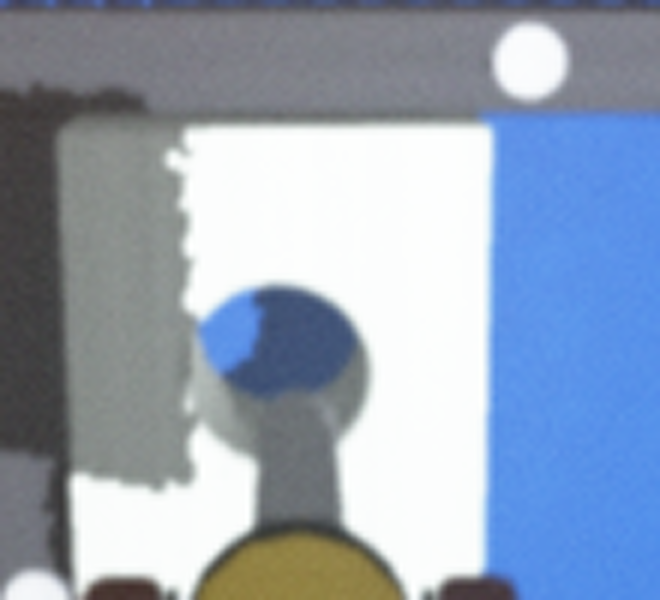

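View pics/s10.png

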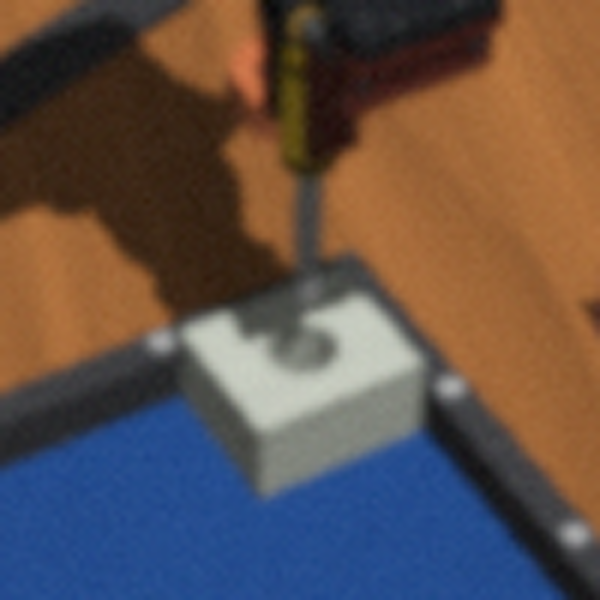

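```bash
python3 -m jog '[{"translation":[0,-2,0],"dr":[0,0,0],"hand":255},{"translation":[0,-3.8,5],"dr":[0,0,0],"hand":255},{"translation":[0,-3.8,15],"dr":[0,0,0],"hand":255},{"translation":[0,-3.8,22],"dr":[0,0,0],"hand":255},{"translation":[0,-3.8,22],"dr":[0,0,0],"hand":255}]'; python3 -m jog '[{"translation":[0,0,0],"dr":[0,0,0],"hand":255},{"translation":[0,0,0],"dr":[0,0,0],"hand":255},{"translation":[0,0,0],"dr":[0,0,0],"hand":255},{"translation":[0,0,0],"dr":[0,0,0],"hand":255},{"translation":[0,0,0],"dr":[0,0,0],"hand":255}]';python3 chk.py 11
```

```text
t: 16.75
eef_pos: [0.6354, 0.1483, 0.3421]
tcp_rot: [[0.971, 0.238, -0.003], [0.238, -0.971, -0.001], [-0.003, 0.0, -1.0]]
ft_force: [-0.4, -0.1, -1.8]
finger_gap: 0.271
t: 17.25
eef_pos: [0.636, 0.1486, 0.3443]
tcp_rot: [[0.971, 0.238, 0.0], [0.238, -0.971, -0.0], [0.0, 0.0, -1.0]]
ft_force: [0.7, -1.6, -1.0]
finger_gap: 0.267
t 17.25 pos [0.636  0.1486 0.3443] yaw 13.74 tilt 0.02 F [ 0.7 -1.6 -1. ] gap 0.267
translation [ 0.1 -0.4 34.3] dr [ 0.01 -0.02 -0.16]
tip [0.63607856 0.14860628 0.0662231 ] wrist crop tip/handle bottom/bore(.636,.149,.054) [[302.0, 425.0], [304.0, 620.0], [300.0, 405.0]] side [[302.0, 328.0], [303.0, 195.0], [301.0, 347.0]]
```

View pics/w11.png

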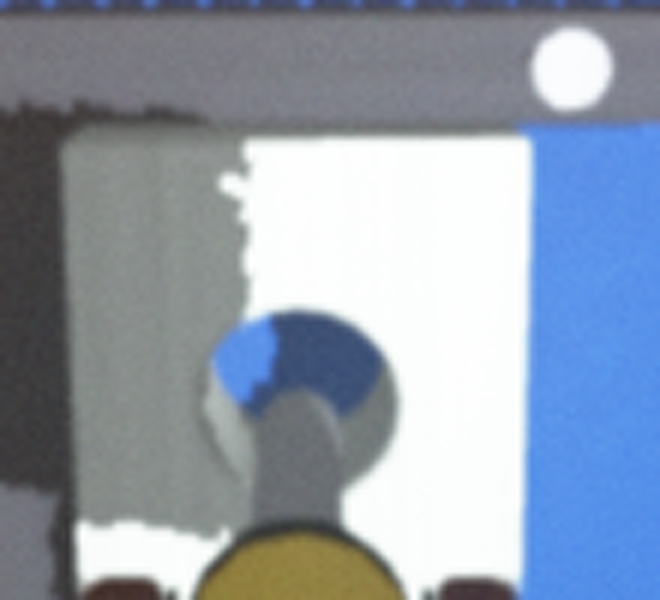

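View pics/s11.png

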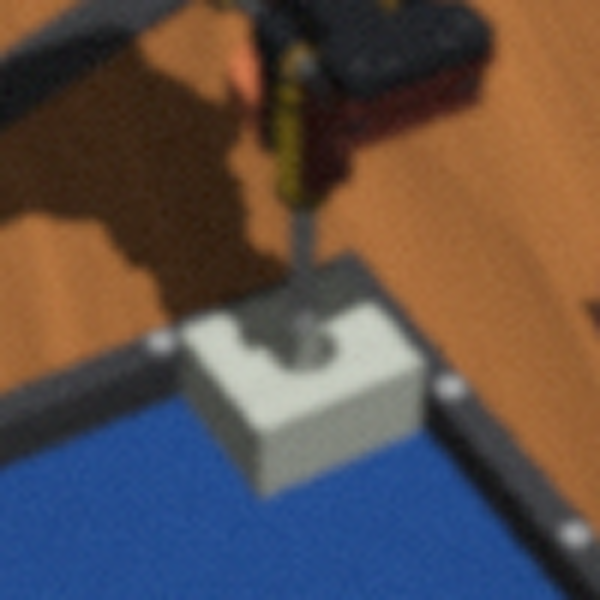

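```bash
python3 -m jog '[{"translation":[0,0.4,4],"dr":[0,0,0],"hand":255},{"translation":[0,0.4,9],"dr":[0,0,0],"hand":255},{"translation":[0,0.4,14],"dr":[0,0,0],"hand":255},{"translation":[0,0.4,19],"dr":[0,0,0],"hand":255},{"translation":[0,0.4,23],"dr":[0,0,0],"hand":255}]'; python3 -c "
from h import *
go([.636,.149,.31],13.9)"; python3 -m jog '[{"translation":[0,0,3],"dr":[0,0,0],"hand":255},{"translation":[0,0,7],"dr":[0,0,0],"hand":255},{"translation":[0,0,10],"dr":[0,0,0],"hand":255},{"translation":[0,0,11],"dr":[0,0,0],"hand":255},{"translation":[0,0,11],"dr":[0,0,0],"hand":255}]';python3 -m jog '[{"translation":[0,0,0],"dr":[0,0,0],"hand":255},{"translation":[0,0,0],"dr":[0,0,0],"hand":255},{"translation":[0,0,0],"dr":[0,0,0],"hand":255},{"translation":[0,0,0],"dr":[0,0,0],"hand":255},{"translation":[0,0,0],"dr":[0,0,0],"hand":255}]';python3 chk.py 12
```

```text
t: 17.85
eef_pos: [0.6359, 0.1482, 0.3203]
tcp_rot: [[0.971, 0.238, -0.001], [0.238, -0.971, -0.0], [-0.001, 0.0, -1.0]]
ft_force: [0.1, 0.3, -1.5]
finger_gap: 0.273
t 17.85 pos [0.6359 0.1482 0.3203] yaw 13.74 tilt 0.04 F [ 0.1  0.3 -1.5] gap 0.273
translation [ 0.3 -0.8 10.3] dr [ 0.01  0.04 -0.16]
t: 18.35
eef_pos: [0.636, 0.1482, 0.3099]
tcp_rot: [[0.971, 0.238, -0.0], [0.238, -0.971, -0.0], [-0.0, 0.0, -1.0]]
ft_force: [0.2, 0.3, -1.1]
finger_gap: 0.266
t: 18.85
eef_pos: [0.6361, 0.1482, 0.3101]
tcp_rot: [[0.971, 0.237, 0.0], [0.237, -0.971, -0.0], [0.0, 0.0, -1.0]]
ft_force: [1.0, 0.6, -1.1]
finger_gap: 0.269
t 18.85 pos [0.6361 0.1482 0.3101] yaw 13.74 tilt 0.01 F [ 1.   0.6 -1.1] gap 0.269
translation [ 0.1 -0.8  0.1] dr [ 0.01 -0.   -0.16]
tip [0.63609001 0.14820061 0.0321212 ] wrist crop tip/handle bottom/bore(.636,.149,.054) [[302.0, 425.0], [304.0, 621.0], [297.0, 466.0]] side [[301.0, 382.0], [303.0, 254.0], [301.0, 347.0]]
```

View pics/w12.png

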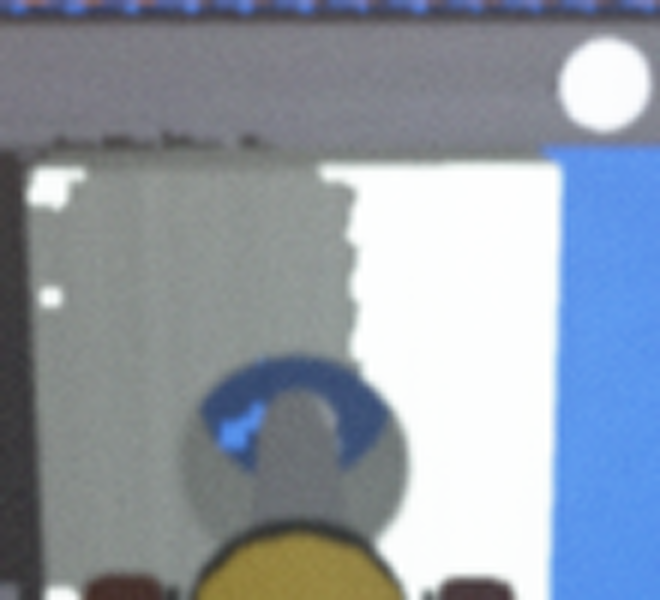

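View pics/s12.png

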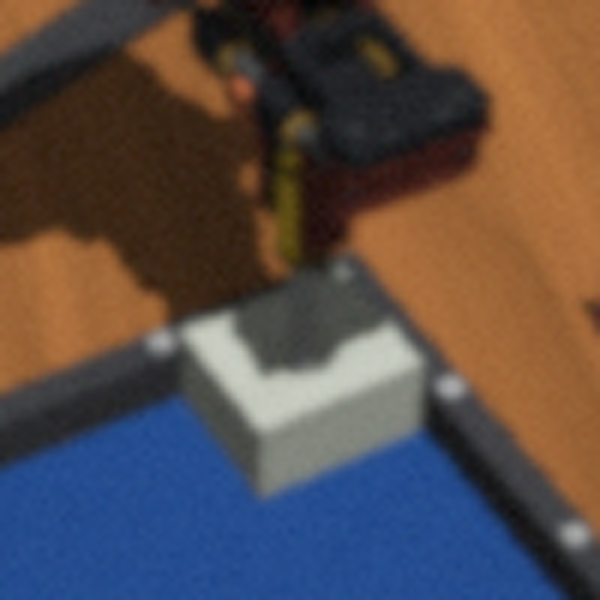

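```bash
python3 -c "
from h import *
go([.636,.149,.31],13.9)
print(bot.sign_off()); go([.636,.149,.31],13.9)"
```

```text
t 18.95 pos [0.6361 0.1482 0.3101] yaw 13.73 tilt 0.01 F [-0.6 -0.4 -0.7] gap 0.267
translation [ 0.1 -0.8  0.1] dr [ 0.01 -0.   -0.17]
the job is handed in; nothing more can be done
None
the job is handed in; nothing more can be done
```

The job is handed in at about 19 s, with the gripper still holding the probe in the block's bore. No verdict was reported.

- **Block:** I gripped the silver block above the fence height and slid it square into the corner. I pressed it there with up to about 17 N on each horizontal axis; the view of the fence and block did not change under that load. After release, a fit to the wrist picture put the bore at about x -42.4, y -37.2 mm from the corner and about 0.002 rad out of square. In the last pictures the block still looked home.
- **Probe:** I took the larger probe from the stand, moved it over the bore, checked its alignment twice and lowered it.
- **Last checks:** The tip is about 22 mm below the bore's mouth, at z of about 0.032. It is within about 1 mm of the bore's axis by the wrist camera. The tool is within 0.1° of vertical, and the wrist force is about 1 N, no more than the probe's weight and sensor noise. The jaws are closed on the 24 mm handle.
- **Disagreements:** Estimates of the home bore position differed by 1 to 2 mm between the top, side and wrist views. I relied on the wrist camera, which also sees the rod. On the final side picture the bore was in the gripper's shadow, so that view could not confirm the centring. I did not re-measure the bystanders, but the moves stayed clear of them.

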